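Index the nest wheel one station with its spring pin

ROBOT

A 6-joint arm with a two-finger parallel gripper is mounted at the origin on a cart in front of the work surface, level with it; the furniture and walls round the work are solid. World frame = base frame: x ahead of the robot, y to its left, z up, the work surface at z = 0. Lengths are in m, angles in rad, forces in N, time in s.
With the tool pointing down it reaches from about 0.375 to 0.9 m from the base axis. Payload 3.1 kg.
Tool frame: the origin (TCP) lies at the very end of the fingers, on their centre line; the grasp point (between the pads) lies 19 mm behind it (manip.grasp_offset is the distance from the TCP to the grasp point, in m); x points along the fingers, z is the direction in which the jaws open and shut, and the axes are right-handed (so a half turn about x gives the same grasp; the last joint's range is limited). The gripper opens to 85 mm and grips with 20 to 120 N. Pads are 22 mm wide; open, the fingers measure 114 mm over their backs; the gripper's body (76 mm by 85 mm) begins 54 mm behind the grasp point. The pads swing forward as they close: fully open they stand 13 mm farther back than shut.
Start: joints at [1.071, 0.527, 1.433, -0, 1.181, -0.178], TCP at [0.197, 0.593, 0.231] pointing down, gripper open.
Joint ranges: [-3.08, 3.08], [-0.75, 2.2], [0.22, 2.44], [-1.43, 4.57], [0, 2.65], [-2.85, 2.85]. Speed limits (rad/s): [2.79, 2.79, 3.14, 3.14, 3.14, 3.14].

INTERFACE

Orientations are given as a unit quaternion [x, y, z, w].
In Python, from station import manip gives the robot as it stands.
- The arm moves only by the tool send_rows, never from a script. Its argument "steps" is a list that holds one entry, the list of rows, each a list of 5 numbers: the closure, from 0 (fully open) to 1 (shut), then the shift along the world's x, y, z in m, then the turn about the world's z in rad. A call has 1 to 8 rows; each row is the pose to reach, as a shift and turn from the pose commanded when the call began; what a row does not reach only later rows make up. A row lasts 1/8 s, in which the tool goes at most 62.5 mm and 10.7 degrees, less where a joint would pass 70% of its speed; a pose out of reach is approached as far as the arm can. A call with a gripper value outside its range is refused whole. The fingers move at their own pace and stop on an object; "grip_force" is the grip in N (left out, the last holds). Time passes only in rows, so rows that repeat a pose let the fingers close. It gives the time, the measured TCP pose, the force and the opening at its end, in the units of the state.
- manip.sense(): the state, without advancing time (a new reading comes with each control period).
- manip.snapshot(name): name is "side" or "top" or "wrist"; returns the picture (384x512x3 uint8, red, green, blue); there is no depth.
- manip.camera_params(name): a dict with "fx", "fy", "cx", "cy" (pixels), "T" (4x4, takes a point from camera to world coordinates); the wrist camera has in their place "tool_from_camera" (4x4, takes a point from camera to tool coordinates, whose origin is the TCP and whose axes are the tool frame's). Camera axes: x right, y down, z forward; pixel columns grow to the right and rows downward; lengths in m; the calibration is good to about 2 mm. A picture is of the moment at which its call begins: read the wrist's pose just before it. camera_params takes no time and is no camera call.
- manip.sign_off(): hands the job in, once; it reports no verdict.
The state is a dict: "t": time; "q": joint angles; "qd": joint speeds; "tau": joint torques, N m; "tcp_pos": TCP position; "tool_rot": TCP orientation; "force": force on the tool from outside, world axes, zero at the start; "ft_torque": the same for the moment, N m; "finger_gap": opening from 0.0 (shut) to 1.0 (fully open).
Only numpy, scipy, OpenCV 4.12 (cv2) and the standard library are available. Lean on these libraries where they do the work, as an engineer would, in place of code of your own. Each camera call takes 0.05 s, during which the arm holds its last target.

TASK

The nest wheel is parked with its spring index pin in the wide loading slot. Draw the pin up by its knob, turn the wheel anticlockwise (seen from above) to the first index hole after the slot, feeling for it with the pin, and let the pin drop fully home in that hole. Go gently: never force the pin sideways against the slot or the hole, and do not push on once it has dropped in; leave the tools lying round the fixture where they are.

Things in the scene. Friction and masses are not known exactly. Their poses are not given: they have to be found in the camera images.
- index_fixture: Round indexing fixture fixed to the worktop: dark steel foot 194 mm across. Origin on the wheel's axis at worktop height, z up; its -x axis is the direction of the plunger at wheel angle 0. Wheel: radius 67 mm, top 36 mm up, bolts standing in its nests up to 69 mm, hub up to 51 mm.
- ring_center (a point): Point on the wheel's axis at the top of the fixed steel hole ring (radius 69 to 92 mm, 30 mm above the worktop). The ring has a wide loading slot, 0.54 rad long, and 7 holes, 10 mm wide along the ring, at every 45 degrees from the slot's middle. The ring was clocked by hand: slot's middle at a wheel angle within +-0.16 rad of 0, first hole so at 0.785 +-0.16, not told nearer.
- wheel (a joint): Wheel angle in rad about the vertical axis through the fixture's origin, growing anticlockwise from above; near 0 at the start. Needs about 1.5 N at the knob, 3 N with the pin riding on the ring; stays where left. A lug (26 mm wide, top 43 mm above the worktop) reaches out over the ring and carries the spring plunger 80 mm from the axis.
- pin (a joint): Lift of the spring index pin in m: 0 home (in slot or hole), at most 0.018. Pin 8 mm thick, flat end; it rests on the ring at 0.010 and is clear of it above that. Spring: 4.5 N down when home, 7.5 N at 0.010, 10 N at the top. Let go, it rides on the ring and drops by itself into a hole that it comes within about 1 mm of.
- knob_center (a point): Middle of the black knurled knob on top of the index pin, upright cylinder 18 mm across and 28 mm tall; 69 mm above the worktop when the pin is home. It rises with the pin and swings with the wheel. Below the knob, 16 mm under this point when home, begins a plunger sleeve 17 mm across.
- tweezers_2: Loose dark tweezers lying on the worktop beside the fixture, 127 x 16 x 10 mm, origin under its middle, long along its y; to be left alone.
- hex_key_1: Loose dark hex key lying on the worktop beside the fixture, 87 x 30 x 4 mm, origin under its middle, long along its y; to be left alone.
- paste_syringe: Loose paste syringe lying on the worktop beside the fixture, 144 x 24 x 20 mm, origin under its middle, long along its y; to be left alone.

How it is judged:
On the way, in this order (a step that is already met when the one before it is completed fails the run):
1. the pin is drawn clear of the ring while the wheel is still at the slot (value of joint pin above 0.0105 m and value of joint wheel below 0.36 rad), for 0.1 s.
2. the wheel is turned off the slot with the pin still up (value of joint pin above 0.008 m and value of joint wheel above 0.46 rad), for 0.1 s.
At the end, for the whole second after the job is handed in: The pin is home (lift under 1.5 mm) in the first hole anticlockwise of the loading slot (wheel angle between 0.6 and 0.97 rad, where only that hole can be), and the wheel is at rest (value of joint pin below 0.0015 m and value of joint wheel between 0.6 and 0.97 rad and velocity of joint wheel below 0.05 rad/s); the robot touches nothing.
It fails at once if the index pin is forced against the ring with more than 25 N (contact force between pin and index_fixture above 25 N).
It fails at once if the tweezers are moved more than 25 mm (distance of tweezers_2 from where it was at the start of the episode above 0.025 m).
It fails at once if the hex key is moved more than 25 mm (distance of hex_key_1 from where it was at the start of the episode above 0.025 m).
It fails at once if the syringe is moved more than 25 mm (distance of paste_syringe from where it was at the start of the episode above 0.025 m).
It also fails if it takes over 51 s, if anything falls off the work surface, if the arm or the gripper's body presses on something with over 40 N, if the wrist force passes 120 N, or if a joint passes its speed limit or range.

## Working session

There is one attempt and no reset: what is moved stays moved. The work goes in short steps, Python scripts to look and compute and a tool call to move; the robot and the scene stay as the last step left them, time stands still between calls to the robot, and variables do not carry over. Pictures are saved under pics/ and viewed, and the job is handed in when it is done.

Besides the shell and the picture viewer there is one more tool, called after "Emit:" by a JSON object that holds its "fn" and its "kwargs". send_rows: Moves the arm, as the interface text tells. Its arguments: {"type":"object","properties":{"steps":{"type":"array","items":{"type":"array","items":{"type":"array","items":{"type":"number"}}}},"grip_force":{"type":"number"}},"required":["steps"]}

```bash
mkdir -p pics; ls
python3 - <<'E'
from station import manip
import cv2
s=manip.sense();print({k:s[k] for k in('t','tcp_pos','tool_rot','force','finger_gap')})
for n in("top","side"):
    cv2.imwrite(f"pics/{n}0.png",manip.snapshot(n)[:,:,::-1])
    print(n,manip.camera_params(n))
print(manip.camera_params("wrist"))
E
```

```text
pics
{'t': 0.0, 'tcp_pos': array([0.19667727, 0.59248165, 0.23030355]), 'tool_rot': array([-0.41405764,  0.57415325,  0.41339125,  0.57272331]), 'force': array([0.63598395, 0.74116563, 0.49375368]), 'finger_gap': 0.9955000776879868}
top {'fx': 488.00218384235336, 'fy': 488.00218384235336, 'cx': 258.19005571858776, 'cy': 189.29416884588434, 'T': array([[ 0.00929192, -0.98749621,  0.15736866,  0.35975762],
       [-0.99979193, -0.00631668,  0.01939578, -0.21352807],
       [-0.01815921, -0.15751614, -0.98734944,  0.90570861],
       [ 0.        ,  0.        ,  0.        ,  1.        ]])}
side {'fx': 348.1319619551693, 'fy': 348.1319619551693, 'cx': 255.69260156459353, 'cy': 187.86847756094332, 'T': array([[ 0.9958574 ,  0.03839571, -0.08242455,  0.55344303],
       [ 0.09091499, -0.4046753 ,  0.90992987, -0.96405909],
       [ 0.00158223, -0.91365402, -0.40648963,  0.42799756],
       [ 0.        ,  0.        ,  0.        ,  1.        ]])}
{'fx': 336.89554461628865, 'fy': 336.89554461628865, 'cx': 255.1297361275505, 'cy': 195.274531467351, 'tool_from_camera': array([[-9.01141279e-04, -2.79972286e-01,  9.60007660e-01,
        -1.42451522e-01],
       [-6.80536854e-04, -9.60007656e-01, -2.79972924e-01,
         7.18244506e-02],
       [ 9.99999362e-01, -9.05615752e-04,  6.74571067e-04,
        -2.16095932e-04],
       [ 0.00000000e+00,  0.00000000e+00,  0.00000000e+00,
         1.00000000e+00]])}
```

View pics/top0.png

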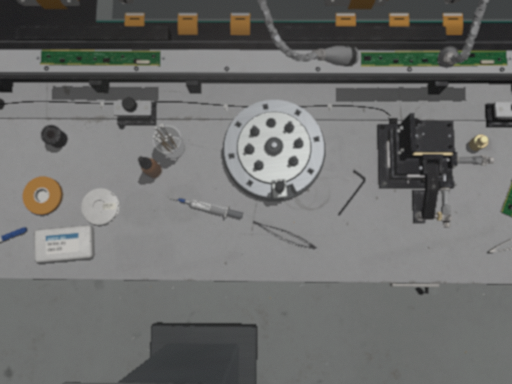

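View pics/side0.png

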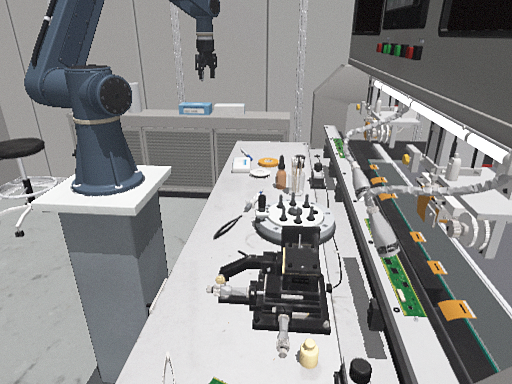

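The top view shows the fixture at about (274,149) px and the knob near (279,186). The syringe, tweezers and hex key lie on the robot side of it. I'll zoom in.

```bash
cat > h.py <<'E'
import numpy as np,cv2
from station import manip
def ray(n,u,v):
    p=manip.camera_params(n);T=p["T"]
    d=T[:3,:3]@np.array([(u-p["cx"])/p["fx"],(v-p["cy"])/p["fy"],1]);return T[:3,3],d
def plane(n,u,v,z):
    o,d=ray(n,u,v);return o+d*(z-o[2])/d[2]
def proj(n,P):
    p=manip.camera_params(n);c=np.linalg.inv(p["T"])@np.r_[P,1];return p["fx"]*c[0]/c[2]+p["cx"],p["fy"]*c[1]/c[2]+p["cy"]
def two(u1,v1,u2,v2):
    o,d=ray("top",u1,v1);o2,d2=ray("side",u2,v2)
    s=np.linalg.lstsq(np.c_[d,-d2],o2-o,rcond=None)[0];a=o+d*s[0];b=o2+d2*s[1];return (a+b)/2,np.linalg.norm(a-b)
E
python3 - <<'E'
import cv2
a=cv2.imread("pics/top0.png")[90:260,160:380];cv2.imwrite("pics/top0z.png",cv2.resize(a,None,fx=3.5,fy=3.5,interpolation=cv2.INTER_CUBIC))
a=cv2.imread("pics/side0.png")[170:260,200:350];cv2.imwrite("pics/side0z.png",cv2.resize(a,None,fx=5,fy=5,interpolation=cv2.INTER_CUBIC))
E
```

```text
(no output)
```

View pics/top0z.png

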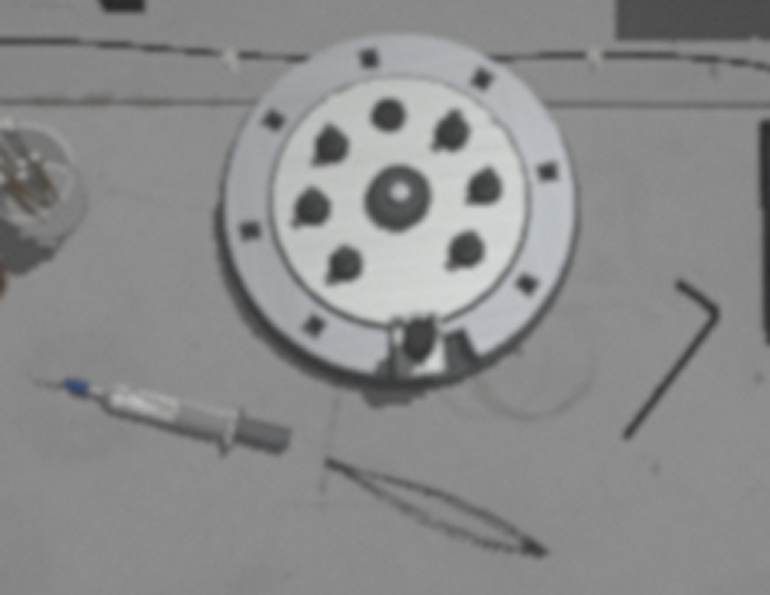

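View pics/side0z.png

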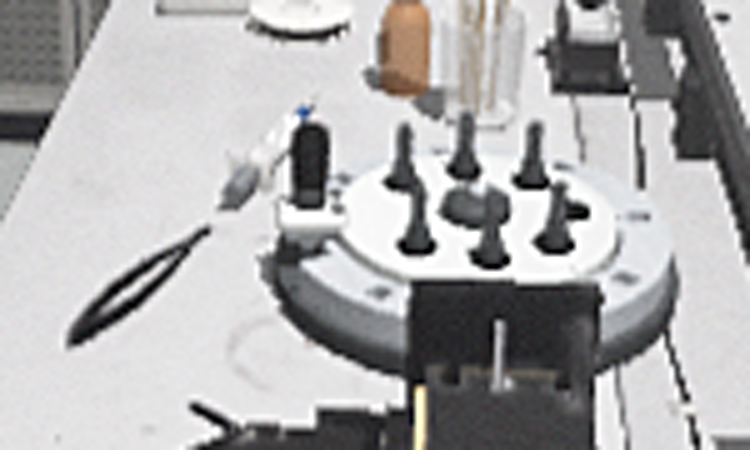

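Run:
```python
from h import *
from scipy.optimize import least_squares
hz=[(369,59),(483,79),(548,171),(527,285),(315,326),(250,230),(274,120)]
im=cv2.imread("pics/top0.png",0)
P=[]
for u,v in hz:
    u,v=160+u/3.5-.36,90+v/3.5-.36
    a,b=int(round(u))-4,int(round(v))-4
    w=np.clip(150-im[b:b+9,a:a+9].astype(float),0,None);yy,xx=np.mgrid[b:b+9,a:a+9]
    u2,v2=(w*xx).sum()/w.sum(),(w*yy).sum()/w.sum()
    P.append(plane("top",u2,v2,.030)[:2])
P=np.array(P)
A=np.c_[2*P,np.ones(7)];s=np.linalg.lstsq(A,(P**2).sum(1),rcond=None)[0];c=s[:2];print("c",c,"r",np.sqrt(s[2]+c@c))
ang=np.arctan2(*(P-c).T[::-1]);print("hole ang",np.round(ang,3),np.hypot(*(P-c).T))
base=ang[3]-np.pi/4; # slot mid
k=np.array([3,2,1,4-4,0,0,0])
ks=np.round((ang-base)/(np.pi/4));dd=np.unwrap(ang-base-ks*np.pi/4);dd=(dd+np.pi)%(2*np.pi)-np.pi;slot=base+dd.mean();print("slot ang",slot, dd-dd.mean())
# wheel centre via hub top
print("hub",plane("top",160+399/3.5-.36,90+192/3.5-.36,.051))
# knob: top view knob blob; side
kt=(160+419/3.5-.36,90+335/3.5-.36)
for z in(.069,.083):print("knob",z,plane("top",*kt,z))
# side: knob spans zoomed y 122..205, x ~311
for vt in (125,163,202): print(two(kt[0],kt[1],200+311/5-.4,170+vt/5-.4))
for z in(.055,.069,.083):
  print("proj",np.array(proj("top",np.r_[c+.08*np.array([np.cos(slot),np.sin(slot)]),z])))
```

```text
c [ 0.57816412 -0.22399013] r 0.07991265984419488
hole ang [ 0.206 -0.578 -1.364 -2.153  2.559  1.773  0.99 ] [0.07988605 0.07998334 0.07987592 0.07991069 0.07990098 0.07996598
 0.07986559]
slot ang -2.936841441010277 [ 0.00169408  0.00275946  0.00195518 -0.00161376 -0.00231504 -0.00211336
 -0.00036656]
hub [ 0.57777703 -0.22378087  0.051     ]
knob 0.069 [ 0.50028297 -0.23380286  0.069     ]
knob 0.083 [ 0.49793166 -0.23346362  0.083     ]
(array([ 0.49960841, -0.23315534,  0.0845266 ]), np.float64(0.003853443657520546))
(array([ 0.50130167, -0.23382452,  0.06551963]), np.float64(0.0008659719962457141))
(array([ 0.50307011, -0.23453577,  0.04567988]), np.float64(0.0022542330342057316))
proj [282.81594095 186.93938815]
proj [283.07116054 185.63141197]
proj [283.33484202 184.2800694 ]
```

Run:
```python
import cv2
a=cv2.imread("pics/top0.png")[170:205,255:305];cv2.imwrite("pics/top0k.png",cv2.resize(a,None,fx=14,fy=14,interpolation=cv2.INTER_NEAREST))
```

```text
(no output)
```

View pics/top0k.png

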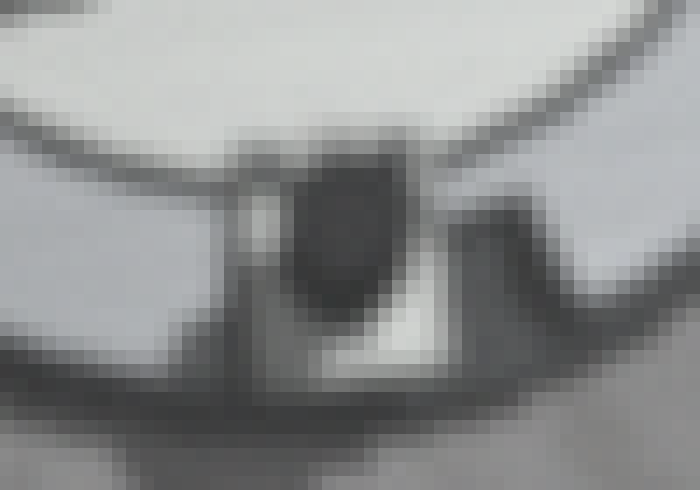

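Run:
```python
from h import *
from scipy.spatial.transform import Rotation as R
s=manip.sense();M=R.from_quat(s["tool_rot"]).as_matrix();print(M.round(3))
print("jaw ang",np.arctan2(M[1,2],M[0,2]), s["q"])
k=plane("top",279.7,187,.069);c=np.array([.5782,-.2240]);d=k[:2]-c;print(k,np.hypot(*d),np.arctan2(d[1],d[0]))
```

```text
[[-0.001 -0.949  0.315]
 [-0.002  0.315  0.949]
 [-1.     0.    -0.002]]
jaw ang 1.249969093985278 [ 1.07150160e+00  5.28342734e-01  1.43377721e+00  1.85459616e-05
  1.18141121e+00 -1.78474209e-01]
[ 0.49738919 -0.23440992  0.069     ] 0.08147854354298037 -3.0134797486182308
```

Emit:
{"fn": "send_rows", "kwargs": {"steps": [[[0,0.03,-0.048,0.01,-0.17],[0,0.06,-0.096,0.02,-0.34],[0,0.09,-0.144,0.02,-0.51],[0,0.12,-0.192,0.02,-0.68],[0,0.15,-0.24,0.02,-0.85],[0,0.18,-0.288,0.02,-1.02],[0,0.2,-0.336,0.02,-1.19],[0,0.22,-0.384,0.02,-1.36]]]}}

```text
t: 1.1
tcp_pos: [0.4174, 0.2074, 0.2511]
tool_rot: [0.041, 0.706, -0.041, 0.706]
force: [1.6, 0.2, 0.3]
finger_gap: 0.997
```

Emit:
{"fn": "send_rows", "kwargs": {"steps": [[[0,0.01,-0.05,0,-0.17],[0,0.02,-0.1,0,-0.34],[0,0.03,-0.155,0,-0.51],[0,0.04,-0.21,0,-0.68],[0,0.05,-0.27,-0.01,-0.85],[0,0.06,-0.33,-0.02,-1.02],[0,0.07,-0.39,-0.03,-1.19],[0,0.08,-0.442,-0.05,-1.333]]]}}

```text
t: 2.1
tcp_pos: [0.4975, -0.2356, 0.2013]
tool_rot: [0.469, 0.529, -0.469, 0.53]
force: [0.6, -0.5, -0.4]
finger_gap: 0.997
```

Run:
```python
from h import *
from scipy.spatial.transform import Rotation as R
s=manip.sense();M=R.from_quat(s["tool_rot"]).as_matrix()
print(s["t"],s["tcp_pos"],"jaw",np.arctan2(M[1,2],M[0,2]),s["q"],s["force"])
cv2.imwrite("pics/w1.png",manip.snapshot("wrist")[:,:,::-1])
np.savez("w1.npz",p=s["tcp_pos"],M=M)
```

```text
2.1 [ 0.49754034 -0.23562252  0.20128861] jaw -1.448941368322737 [-6.45360275e-01  4.65487552e-01  1.65400015e+00  1.14050782e-04
  1.02014588e+00  8.03520559e-01] [ 0.5753203  -0.52368662 -0.41224721]
```

View pics/w1.png

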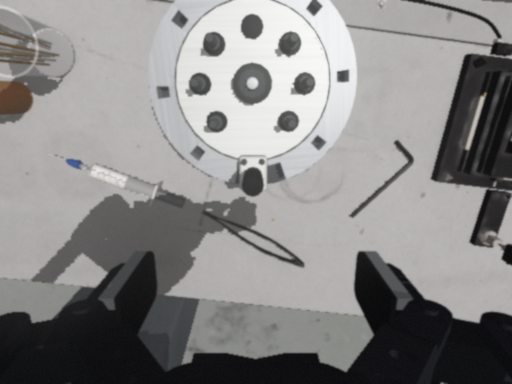

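The wrist view shows the knob at about (252,181) px, with the index hole next to it at (319,143). I'll cross-check the positions by casting rays from this view.

```bash
cat >> h.py <<'E'
def wplane(u,v,z,p,M):
    c=manip.camera_params("wrist");T=c["tool_from_camera"]
    d=M@T[:3,:3]@np.array([(u-c["cx"])/c["fx"],(v-c["cy"])/c["fy"],1]);o=p+M@T[:3,3]
    return o+d*(z-o[2])/d[2]
E
python3 - <<'E'
from h import *
f=np.load("w1.npz");p,M=f["p"],f["M"]
im=cv2.imread("pics/w1.png",0)
P=[]
for u,v in[(180,19),(315,7),(343,76),(319,143),(197,153),(163,92)]:
    a,b=u-7,max(v-7,0);q=im[b:b+15,a:a+15].astype(float);w=np.clip(110-q,0,None);yy,xx=np.mgrid[b:b+q.shape[0],a:a+15]
    P.append(wplane((w*xx).sum()/w.sum(),(w*yy).sum()/w.sum(),.03,p,M)[:2])
P=np.array(P);n=len(P)
s=np.linalg.lstsq(np.c_[2*P,np.ones(n)],(P**2).sum(1),rcond=None)[0];c=s[:2];print(c,np.sqrt(s[2]+c@c));d=P-c
print(np.arctan2(d[:,1],d[:,0]),np.hypot(*d.T))
a=im[150:205,225:280];cv2.imwrite("pics/w1k.png",cv2.resize(a,None,fx=10,fy=10,interpolation=cv2.INTER_NEAREST))
m=(im<60).astype(np.uint8);m[:165]=0;n,l,st,ce=cv2.connectedComponentsWithStats(m);i=l[181,252];print(st[i],ce[i])
for z in(.069,.083):print(wplane(*ce[i],z,p,M))
E
```

```text
[ 0.57920385 -0.2231858 ] 0.07914925617805552
[ 0.99124877 -0.58143908 -1.37176145 -2.15305201  2.56599451  1.76920839] [0.07939928 0.07887221 0.07907901 0.07953658 0.0787345  0.07927092]
[243 171  19  24 334] [251.86526946 182.50598802]
[ 0.49888446 -0.23248884  0.069     ]
[ 0.50238958 -0.23220208  0.083     ]
```

View pics/w1k.png

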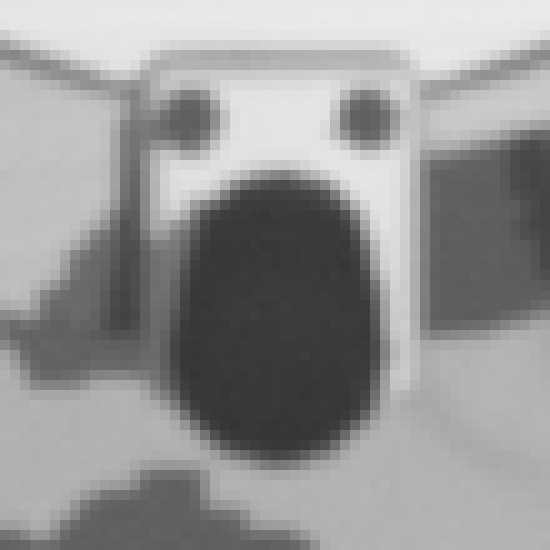

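Emit:
{"fn": "send_rows", "kwargs": {"steps": [[[0,0.002,0,-0.04,0],[0,0.002,0,-0.08,0],[0,0.002,0,-0.1,0],[0,0.002,0,-0.1,0],[0,0.002,0,-0.1,0]]]}}

```text
t: 2.78
tcp_pos: [0.4995, -0.233, 0.1019]
tool_rot: [0.467, 0.531, -0.467, 0.531]
force: [0.6, 0.2, 0.6]
finger_gap: 0.998
```

Emit:
{"fn": "send_rows", "kwargs": {"grip_force": 40, "steps": [[[0,0,0,-0.025,0],[0,0,0,-0.05,0],[0,0,0,-0.05,0],[0.4,0,0,-0.05,0],[0.6,0,0,-0.05,0],[0.6,0,0,-0.05,0]]]}}

```text
t: 3.52
tcp_pos: [0.4995, -0.2332, 0.0522]
tool_rot: [0.467, 0.53, -0.467, 0.532]
force: [-0.9, 0.2, 0.2]
finger_gap: 0.406
```

Run:
```python
from h import *
s=manip.sense();print(s["t"],s["tcp_pos"],s["force"],s["finger_gap"])
cv2.imwrite("pics/w2.png",manip.snapshot("wrist")[:,:,::-1])
a=manip.snapshot("side")[150:260,180:350,::-1];cv2.imwrite("pics/s2.png",cv2.resize(a,None,fx=4,fy=4,interpolation=cv2.INTER_CUBIC))
```

```text
3.525 [ 0.49953113 -0.233216    0.05222695] [-0.88421272  0.17427989  0.20219166] 0.40570536796840423
```

View pics/w2.png

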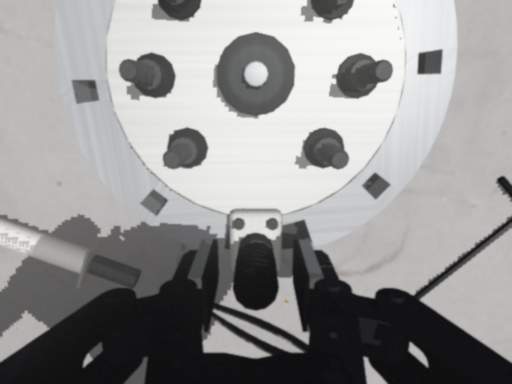

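View pics/s2.png

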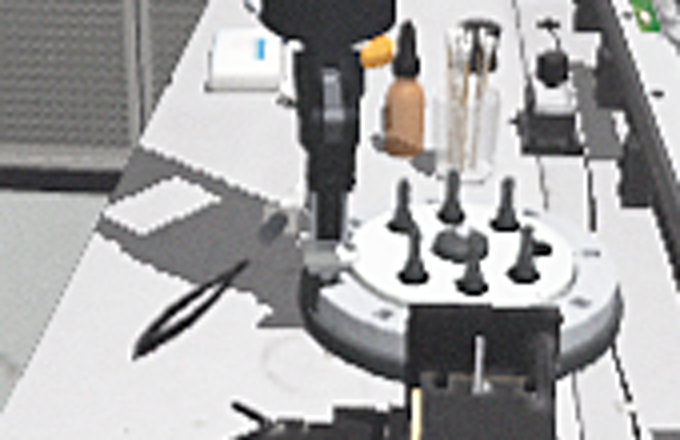

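The knob is centred between the pads (knob about x=257, pads about x=215 and 300). Closing now.

Emit:
{"fn": "send_rows", "kwargs": {"grip_force": 40, "steps": [[[0.75,0,0,0,0],[0.8,0,0,0,0],[0.9,0,0,0,0],[0.9,0,0,0,0],[0.9,0,0,0,0]]]}}

```text
t: 4.25
tcp_pos: [0.4991, -0.233, 0.0515]
tool_rot: [0.467, 0.531, -0.467, 0.531]
force: [-0.4, -0.3, 4.6]
finger_gap: 0.197
```

Emit:
{"fn": "send_rows", "kwargs": {"steps": [[[0.9,0,0,0.003,0],[0.9,0,0,0.006,0],[0.9,0,0,0.009,0],[0.9,0,0,0.012,0],[0.9,0,0,0.014,0],[0.9,0,0,0.014,0],[0.9,0,0,0.014,0]]]}}

```text
t: 5.12
tcp_pos: [0.499, -0.2329, 0.0653]
tool_rot: [0.467, 0.531, -0.467, 0.531]
force: [1.1, -1.7, -8.5]
finger_gap: 0.198
```

Run:
```python
from h import *
s=manip.sense();print(s["t"],s["tcp_pos"],s["force"],s["finger_gap"])
cv2.imwrite("pics/w3.png",manip.snapshot("wrist")[:,:,::-1])
a=manip.snapshot("side")[150:260,180:350,::-1];cv2.imwrite("pics/s3.png",cv2.resize(a,None,fx=4,fy=4,interpolation=cv2.INTER_CUBIC))
```

```text
5.125 [ 0.49900475 -0.23289504  0.06526297] [ 1.14079173 -1.68175943 -8.52976382] 0.19750484631292486
```

View pics/w3.png

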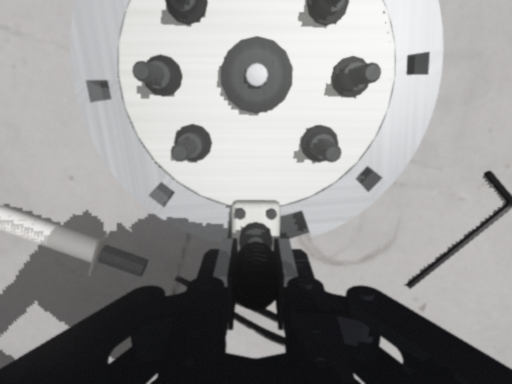

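View pics/s3.png

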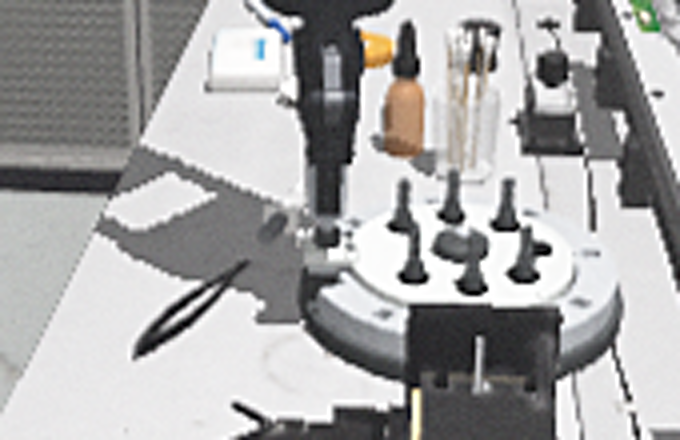

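Run:
```python
import numpy as np
c=np.array([.5787,-.2236]);r=.0802;t0=-3.0245
P=lambda t:c+r*np.array([np.cos(t),np.sin(t)])
for b in(0,.42):
  for k in range(1,9):
    a=b+k*(.42 if b==0 else .425)/8
    print(round(a-b,3),(P(t0+a)-P(t0+b)).round(4))
print(P(-2.152))
```

```text
0.052 [ 0.0006 -0.0042]
0.105 [ 0.0014 -0.0083]
0.158 [ 0.0025 -0.0124]
0.21 [ 0.0037 -0.0164]
0.263 [ 0.0052 -0.0203]
0.315 [ 0.0068 -0.0242]
0.367 [ 0.0087 -0.028 ]
0.42 [ 0.0107 -0.0317]
0.053 [ 0.0023 -0.0036]
0.106 [ 0.0047 -0.0071]
0.159 [ 0.0074 -0.0104]
0.212 [ 0.0102 -0.0136]
0.266 [ 0.0132 -0.0167]
0.319 [ 0.0163 -0.0195]
0.372 [ 0.0196 -0.0222]
0.425 [ 0.023  -0.0248]
[ 0.53466776 -0.29063135]
```

Emit:
{"fn": "send_rows", "kwargs": {"steps": [[[0.9,0.0006,-0.0042,0,0.052],[0.9,0.0014,-0.0083,0,0.105],[0.9,0.0025,-0.0124,0,0.158],[0.9,0.0037,-0.0164,0,0.21],[0.9,0.0052,-0.0203,0,0.263],[0.9,0.0068,-0.0242,0,0.315],[0.9,0.0087,-0.028,0,0.367],[0.9,0.0107,-0.0317,0,0.42]]]}}

```text
t: 6.22
tcp_pos: [0.5094, -0.2638, 0.065]
tool_rot: [0.346, 0.617, -0.346, 0.616]
force: [1.7, -0.5, -8.1]
finger_gap: 0.197
```

Emit:
{"fn": "send_rows", "kwargs": {"steps": [[[0.9,0.0023,-0.0036,0,0.053],[0.9,0.0047,-0.0071,0,0.106],[0.9,0.0074,-0.0104,0,0.159],[0.9,0.0102,-0.0136,0,0.212],[0.9,0.0132,-0.0167,0,0.266],[0.9,0.0163,-0.0195,0,0.319],[0.9,0.0196,-0.0222,0,0.372],[0.9,0.023,-0.0248,0,0.425]]]}}

```text
t: 7.22
tcp_pos: [0.5322, -0.2888, 0.0649]
tool_rot: [0.209, 0.676, -0.208, 0.675]
force: [1.4, -0.3, -9.4]
finger_gap: 0.192
```

Emit:
{"fn": "send_rows", "kwargs": {"steps": [[[0.9,0,0,0,0],[0.9,0,0,0,0]]]}}

```text
t: 7.48
tcp_pos: [0.5327, -0.2892, 0.0651]
tool_rot: [0.209, 0.676, -0.208, 0.676]
force: [3.1, -1.5, -8.3]
finger_gap: 0.196
```

Run:
```python
from h import *
from scipy.spatial.transform import Rotation as R
s=manip.sense();M=R.from_quat(s["tool_rot"]).as_matrix()
p=s["tcp_pos"];c=np.array([.5787,-.2236]);d=p[:2]-c
print(s["t"],p,s["force"],s["finger_gap"],np.hypot(*d),np.arctan2(d[1],d[0]),"jaw",np.arctan2(M[1,2],M[0,2]))
cv2.imwrite("pics/w4.png",manip.snapshot("wrist")[:,:,::-1])
a=manip.snapshot("side")[150:260,180:350,::-1];cv2.imwrite("pics/s4.png",cv2.resize(a,None,fx=4,fy=4,interpolation=cv2.INTER_CUBIC))
```

```text
7.475 [ 0.53271632 -0.28917284  0.06511164] [ 3.09286281 -1.47086399 -8.26641005] 0.19576389099073283 0.080089304544362 -2.1823681340947925 jaw -0.5988509152408497
```

View pics/w4.png

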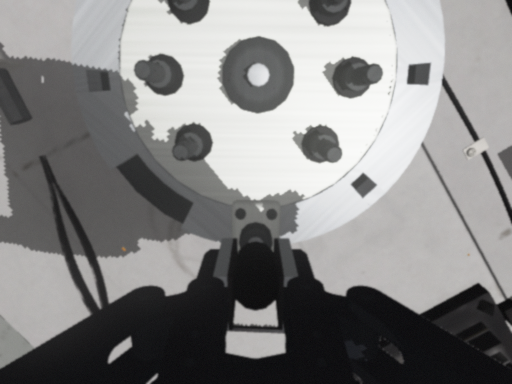

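View pics/s4.png

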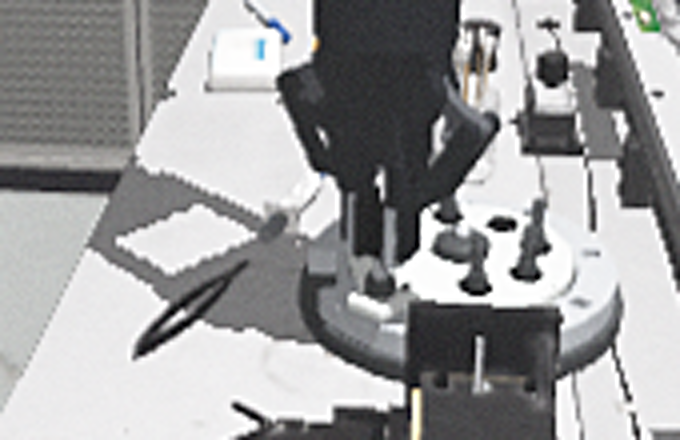

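Emit:
{"fn": "send_rows", "kwargs": {"steps": [[[0.9,0,0,-0.0015,0],[0.9,0,0,-0.003,0],[0.9,0,0,-0.0035,0],[0.9,0,0,-0.0035,0]]]}}

```text
t: 8.07
tcp_pos: [0.5327, -0.2892, 0.0618]
tool_rot: [0.208, 0.676, -0.208, 0.676]
force: [2.3, -1.1, -8.4]
finger_gap: 0.195
```

Emit:
{"fn": "send_rows", "kwargs": {"steps": [[[0.9,0,0,-0.0005,0],[0.9,0,0,-0.0005,0]]]}}

```text
t: 8.32
tcp_pos: [0.5327, -0.2892, 0.0615]
tool_rot: [0.208, 0.676, -0.208, 0.676]
force: [2.4, -0.1, -6.6]
finger_gap: 0.196
```

Emit:
{"fn": "send_rows", "kwargs": {"grip_force": 20, "steps": [[[0.8,0,0,0,0],[0.76,0,0,0,0],[0.74,0,0,0,0],[0.74,0,0,0,0]]]}}

```text
t: 8.82
tcp_pos: [0.5329, -0.2897, 0.0619]
tool_rot: [0.208, 0.676, -0.208, 0.676]
force: [0.5, 1.9, 0.2]
finger_gap: 0.262
```

```bash
cat > look.py <<'E'
import sys
from h import *
s=manip.sense();p=s["tcp_pos"];c=np.array([.5787,-.2236]);d=p[:2]-c
print(s["t"],p,s["force"],s["finger_gap"],np.hypot(*d),np.arctan2(d[1],d[0]))
k=sys.argv[1]
a=manip.snapshot("wrist")[180:330,150:360,::-1];a=cv2.resize(a,None,fx=2.6,fy=2.6,interpolation=cv2.INTER_CUBIC)
b=manip.snapshot("side")[195:240,250:310,::-1];b=cv2.resize(b,None,fx=4,fy=4,interpolation=cv2.INTER_CUBIC)
o=np.zeros((390,a.shape[1]+b.shape[1],3),np.uint8);o[:a.shape[0],:a.shape[1]]=a;o[:b.shape[0],a.shape[1]:]=b
cv2.imwrite(f"pics/l{k}.png",o);print(o.shape)
E
python3 look.py 1
```

```text
8.825 [ 0.53287151 -0.28969208  0.06189385] [0.53675409 1.8500832  0.17672496] 0.26218425481764496 0.08042644652558532 -2.1770815434413895
(390, 786, 3)
```

View pics/l1.png

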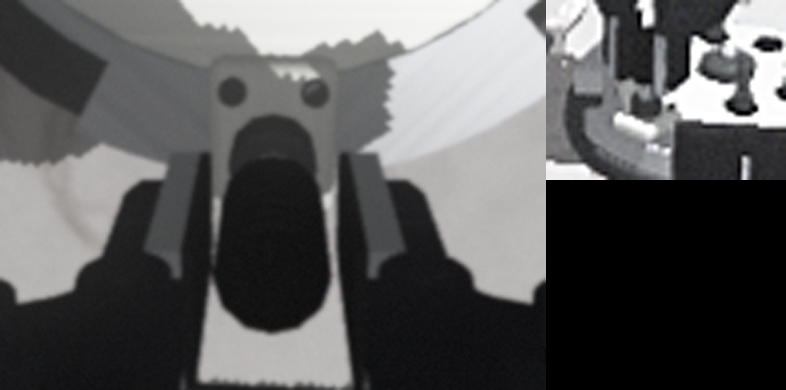

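The knob is free (tool z force about 0) and still riding on the ring, close to the left pad. I'll feel forward in small steps.

Emit:
{"fn": "send_rows", "kwargs": {"steps": [[[0.74,0.0006,-0.0004,0,0.009],[0.74,0.0012,-0.0009,0,0.018],[0.74,0.0012,-0.0009,0,0.018]]]}}

```text
t: 9.3
tcp_pos: [0.534, -0.2904, 0.0613]
tool_rot: [0.202, 0.678, -0.202, 0.678]
force: [0.1, -0.5, 0.0]
finger_gap: 0.263
```

```bash
python3 look.py 2
```

```text
9.3 [ 0.53401127 -0.29037669  0.06128036] [ 0.09719537 -0.53428958  0.01909575] 0.26316809244781825 0.08035053975712331 -2.160569037715567
(390, 786, 3)
```

View pics/l2.png

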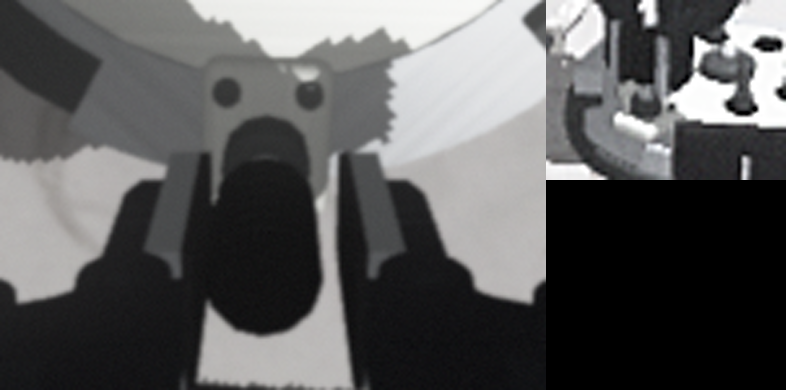

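The left pad has just reached the knob, which is still up. Next, a 1 mm step.

Emit:
{"fn": "send_rows", "kwargs": {"steps": [[[0.74,0.0004,-0.0003,0,0.006],[0.74,0.0008,-0.0006,0,0.012],[0.74,0.0008,-0.0006,0,0.012]]]}}

```text
t: 9.78
tcp_pos: [0.5345, -0.2906, 0.0612]
tool_rot: [0.198, 0.679, -0.198, 0.679]
force: [-0.7, 1.1, -0.1]
finger_gap: 0.258
```

```bash
python3 look.py 3
```

```text
9.775 [ 0.53447838 -0.29061735  0.0612261 ] [-0.73748765  1.0501429  -0.06045128] 0.25795363994546144 0.08029245110866218 -2.154067175594633
(390, 786, 3)
```

View pics/l3.png

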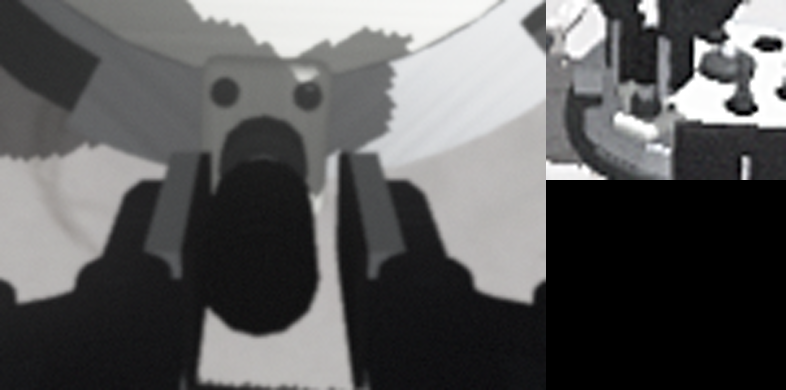

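Emit:
{"fn": "send_rows", "kwargs": {"steps": [[[0.74,0.0004,-0.0003,0,0.006],[0.74,0.0008,-0.0006,0,0.012],[0.74,0.0008,-0.0006,0,0.012]]]}}

```text
t: 10.25
tcp_pos: [0.5348, -0.2908, 0.0611]
tool_rot: [0.194, 0.681, -0.194, 0.679]
force: [-2.7, 2.7, 1.2]
finger_gap: 0.256
```

```bash
python3 look.py 4
```

```text
10.25 [ 0.53482607 -0.29076424  0.06107186] [-2.71731857  2.70222038  1.17036656] 0.25633995309352653 0.08022441710692654 -2.149441296478386
(390, 786, 3)
```

View pics/l4.png

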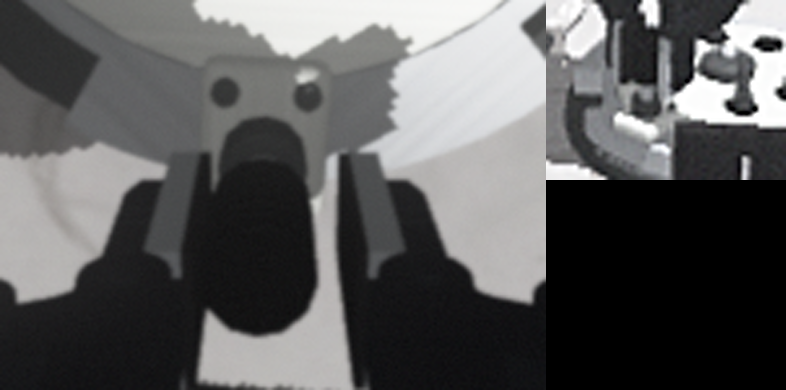

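Emit:
{"fn": "send_rows", "kwargs": {"steps": [[[0.74,0.0004,-0.0003,0,0.006],[0.74,0.0004,-0.0003,0,0.006]]]}}

```text
t: 10.6
tcp_pos: [0.5352, -0.291, 0.0609]
tool_rot: [0.192, 0.681, -0.192, 0.68]
force: [-3.9, 3.9, 1.0]
finger_gap: 0.26
```

Emit:
{"fn": "send_rows", "kwargs": {"steps": [[[0.74,0.0004,-0.0003,0,0.006],[0.74,0.0004,-0.0003,0,0.006]]]}}

```text
t: 10.85
tcp_pos: [0.5373, -0.2931, 0.0614]
tool_rot: [0.189, 0.68, -0.19, 0.682]
force: [-1.7, 0.9, -1.8]
finger_gap: 0.261
```

```bash
python3 look.py 5
```

```text
10.85 [ 0.53731079 -0.2931191   0.06142693] [-1.72002427  0.85486247 -1.82512364] 0.2613383010887412 0.08090717982639228 -2.107800469090515
(390, 786, 3)
```

View pics/l5.png

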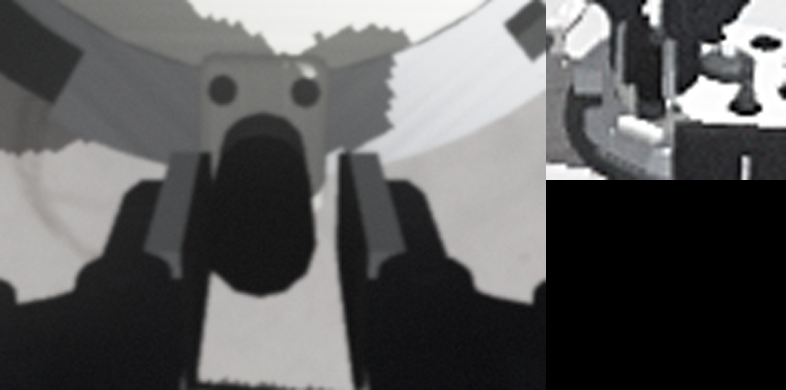

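The knob has dropped: its top fell from row 335 to about 295 and the rod above the sleeve has gone. I'll stop pushing, ease back and open.

Emit:
{"fn": "send_rows", "kwargs": {"steps": [[[0.7,-0.001,0.0007,0,0],[0.6,-0.001,0.0007,0,0],[0.5,-0.001,0.0007,0,0],[0.4,-0.001,0.0007,0,0],[0.4,-0.001,0.0007,0,0]]]}}

```text
t: 11.58
tcp_pos: [0.5354, -0.2915, 0.0614]
tool_rot: [0.19, 0.681, -0.19, 0.681]
force: [-0.3, 0.5, -0.4]
finger_gap: 0.6
```

```bash
python3 look.py 6
```

```text
11.575 [ 0.53543394 -0.29145972  0.06136101] [-0.26428265  0.45729581 -0.4308254 ] 0.60049018843864 0.0804791472679202 -2.13839144695604
(390, 786, 3)
```

View pics/l6.png

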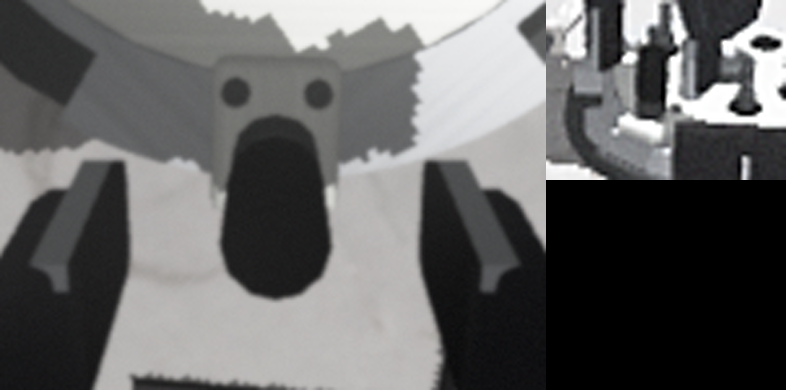

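Clear of the knob. I'll lift straight up to 0.20 m and verify.

Emit:
{"fn": "send_rows", "kwargs": {"steps": [[[0.4,0,0,0.03,0],[0.3,0,0,0.07,0],[0,0,0,0.11,0],[0,0,0,0.14,0],[0,0,0,0.14,0],[0,0,0,0.14,0]]]}}

```text
t: 12.42
tcp_pos: [0.5347, -0.2909, 0.2003]
tool_rot: [0.19, 0.682, -0.19, 0.68]
force: [-0.3, 1.0, -1.3]
finger_gap: 0.998
```

Run:
```python
from h import *
from scipy.spatial.transform import Rotation as R
s=manip.sense();M=R.from_quat(s["tool_rot"]).as_matrix();p=s["tcp_pos"];print(s["t"],p,s["force"])
w=manip.snapshot("wrist")[:,:,::-1];cv2.imwrite("pics/w7.png",w);np.savez("w7.npz",p=p,M=M)
si=manip.snapshot("side")[:,:,::-1];cv2.imwrite("pics/side7.png",si)
cv2.imwrite("pics/s7.png",cv2.resize(si[170:260,200:350],None,fx=5,fy=5,interpolation=cv2.INTER_CUBIC))
c=np.array([.5782,-.2240])
for z in(.055,.069,.083,.093):
  k=np.r_[c+.08*np.array([np.cos(-2.152),np.sin(-2.152)]),z];u=np.array(proj("side",k));print(z,(u-[200,170])*5+2)
```

```text
12.425 [ 0.53466558 -0.29087578  0.20034045] [-0.31651034  0.995485   -1.26230919]
0.055 [374.85930096 245.07206726]
0.069 [375.61680261 216.92961086]
0.083 [376.3857331  188.36255385]
0.093 [376.94211047 167.69220181]
```

View pics/w7.png

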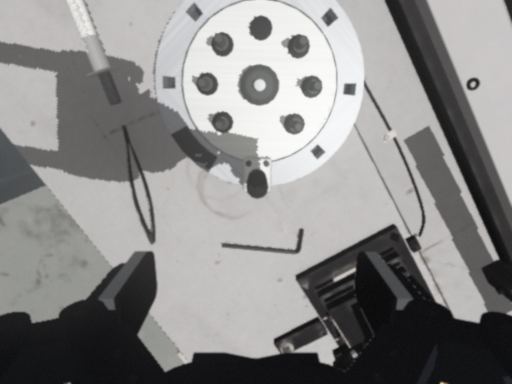

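View pics/s7.png

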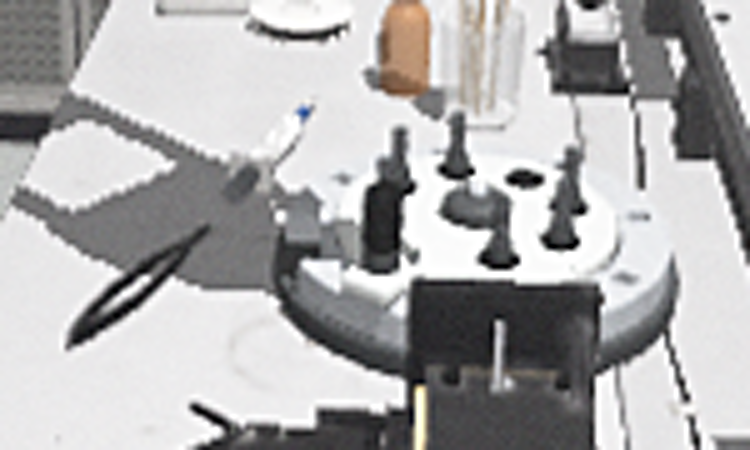

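Run:
```python
from h import *
f=np.load("w7.npz");p,M=f["p"],f["M"]
im=cv2.imread("pics/w7.png",0);m=(im<60).astype(np.uint8);m[:166]=0;n,l,st,ce=cv2.connectedComponentsWithStats(m);i=l[183,258];print(st[i],ce[i])
k=wplane(*ce[i],.069,p,M);c=np.array([.5792,-.2232]);d=k[:2]-c;print(k,np.hypot(*d),np.arctan2(d[1],d[0]))
# ray wrist-top/side: height of knob outer top edge: compare sizes 1 vs 7
im=cv2.imread("pics/side7.png",0);print(im[200:228,270:284])
im=cv2.imread("pics/side0.png",0);print(im[190:216,256:268])
```

```text
[258 183   1   1   1] [258. 183.]
[ 0.53685524 -0.29000082  0.069     ] 0.07909126188404499 -2.135767067677312
[[233 234 234 235 236 242 234 248 146  72  85 188 241 234]
 [235 233 235 235 241 209 160 164 111  77  63 215 248 242]
 [233 232 232 234 244 149  84  86  91  80  73 189 255 250]
 [236 231 232 231 244 146  85  87  87  76  77 112 255 253]
 [237 234 231 241 255 173  90  92  74  90  84  58 255 255]
 [202 228 251 255 255 189  74  82  89  88  75  59 223 255]
 [227 250 255 246 214 109  41  46  57  65  73  75  80 207]
 [250 255 255 142  38  31  39  42  40  48  62  48  10 185]
 [253 255 226  66  25  44  50  50  42  41  28   9  95 254]
 [252 255 202  53  37  42  53  50  43  40  52 255 255 255]
 [252 255 177  44  33  40  49  43  39  28 129 255 255 253]
 [254 255 155  27  40  42  45  46  40  25 144 255 255 251]
 [255 255 168  30  35  40  37  42  44  26 143 255 255 250]
 [224 255 162  25  37  42  41  38  40  15  98 255 255 250]
 [134 233 123  38  33  42  41  42  32  20 116 255 255 250]
 [152 153 104  37  34  42  49  41  38  19 149 255 254 251]
 [150 163  89  33  39  38  47  43  35  19 215
[... 1290 characters left out ...]
 24  45  41  52  41  28  70 239 232]
 [236 254  99  16  35  41  44  36  26  86 233 233]
 [236 252 104  29  41  33  43  44  24 109 236 213]
 [234 251 103  17  30  45  43  45  31  90 186 156]
 [232 249 116  27  36  38  39  37  24 152 220 209]
 [236 250 138  40  33  37  33  33  31 188 211 197]
 [227 239 135  53  69  82  82  76  49 163 113  97]
 [161 166  93  51  75  81  84  78  50 195 193 137]
 [228 152  71  46  57  66  67  59  36 220 212 178]
 [249 246 252 103  35  38  43  48 112 255 149 107]
 [239 251 255 245 239 243 242 243 244 255 207 127]
 [247 255 255 255 255 255 255 255 255 255 255 255]
 [220 245 247 247 248 246 248 245 245 246 246 246]
 [167 191 193 194 190 192 194 189 190 187 186 181]]
```

The side view shows the same short strip of sleeve under the knob as at the start (about 3 rows; a 10 mm lift would add about 4). So the pin is home.

```bash
python3 -c "
from station import manip
print(manip.sign_off())"
```

```text
the job is handed in; nothing more can be done
None
```

I drew the pin up by its knob (about 14 mm), turned the wheel 0.84 rad anticlockwise, and let the pin down onto the ring just short of the first hole. I then felt forward with loosely open jaws until it dropped in, stopped pushing, opened and lifted clear. The job was handed in at about 12.5 s of the 51 s allowed.

- **Pin home:** the last side view shows the knob as low on its sleeve as at the start.
- **Right hole:** the final wrist view puts the knob at -2.136 rad about the wheel axis, against -2.152 rad measured for the hole. That is 0.016 rad or about 1.3 mm apart, within the 2 mm calibration. The knob centre was not found as a clean blob there, so I used an eye-picked pixel.
- **Gentleness:** the highest sideways force I read was about 5.5 N. The wheel then slipped forward about 3 mm in one go, so the pin dropped during that slip rather than during a fine step. I could not read the pin-to-ring contact force directly.
- **Clear of everything:** the gripper was open at 0.20 m with tool force near zero. The tweezers, hex key and syringe show no visible movement in the pictures, but I did not measure their positions.

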